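# Pack the titration caddy

## Robot

A 7-joint arm with a two-finger parallel gripper is mounted at the origin on a cart in front of the work surface, level with it; the furniture and walls round the work are solid. World frame = base frame: x ahead of the robot, y to its left, z up, the work surface at z = 0. Lengths are in m, angles in rad, forces in N, time in s.
With the tool pointing down it reaches from about 0.4 to 0.85 m from the base axis. Payload 4.5 kg.
Tool frame: the origin (TCP) lies on the centre line of the jaws, within the pads' length; the fingertips stand 14 mm ahead of it and the grasp point (between the pads) lies 5 mm behind it; y points along the fingers, x is the direction in which the jaws open and shut, and the axes are right-handed (so a half turn about y gives the same grasp; the last joint's range is limited). The gripper opens to 88 mm and grips with 3 to 60 N. Pads are 18 mm wide; open, the fingers measure 123 mm over their backs; the gripper's body (75 mm by 187 mm) begins 45 mm behind the grasp point.
Start: joints at [0.034, 0.689, -0.195, 1.565, 0.157, 0.902, -0.215], TCP at [0.625, 0, 0.253] pointing down, gripper open.
Joint ranges: [-3.01, 3.01], [-0.46, 2.08], [-1.47, 1.51], [0.13, 2.56], [-1, 4.14], [0.04, 2.09], [-2.66, 2.66]. Speed limits (rad/s): [2.57, 2.57, 3.14, 3.14, 3.14, 3.14, 3.14].

## Interface

Orientations are given as a unit quaternion [x, y, z, w].
In Python, from cell import robot gives the robot as it stands.
- The arm moves only by the tool move_arm, never from a script. Its argument "series" is one flat list of numbers, 5 for each row, row after row: the opening, from 0 (shut) to 1 (fully open), then the shift along the world's x, y, z in cm, then the turn about the world's z in degrees. In form: [hand, tx, ty, tz, spin, hand, tx, ty, tz, spin, ...]. A call has 1 to 20 rows; each row shifts and turns the pose as measured when the row begins; what a row does not reach is not made up. A row lasts 1/10 s, in which the tool goes at most 50 mm and 8.59 degrees, less where a joint would pass 70% of its speed; a pose out of reach is approached as far as the arm can. A call is refused whole if a number of a shift passes 5 or a number of a turn 8.59, either way. A call with a gripper value outside its range is refused whole. The fingers move at their own pace and stop on an object; "force" is the grip in N (left out, the last holds). Time passes only in rows, so rows that do not move let the fingers close. It gives the time, the measured TCP pose, the force and the opening at its end, in the units of the state.
- robot.state(): the state, without advancing time (a new reading comes with each control period).
- robot.get_image(name): name is "scene" or "side" or "wrist"; returns a dict with "pixels" (400x640x3 uint8, red, green, blue), "fx", "fy", "cx", "cy" (pixels), "xyz" and "attitude" of the camera in the world; the wrist camera has in their place "hand_eye" (4x4, takes a point from camera to tool coordinates, whose origin is the TCP and whose axes are the tool frame's). Camera axes: x right, y down, z forward; pixel columns grow to the right and rows downward; lengths in m; the calibration is good to about 2 mm. A picture is of the moment at which its call begins: read the wrist's pose just before it. There is no depth.
- robot.sign_off(): hands the job in, once; it reports no verdict.
Trained networks look in a picture, given as the dict that the camera call returned (one of the last four; its "shot" number tells which), for a name from the list of things; names that differ only in an ending like _2 or _b are one class to them, and where a whole thing is asked for, a point or a joint stands for the part that bears it (a point fixed in the world has none). Each returns a list of dicts, best first, with "score" (0 to 1); they miss things now and then, are a little off and sometimes report something else, mostly with a low value. They report only what shows in the picture. A call takes as long as a camera call. They do not tell look-alikes from the thing itself.
- robot.look_for(picture, target): "box" ([left, top, width, height] as shares, 0 to 1, of the picture: columns of its width, rows of its height, round what is visible of it).
The state is a dict: "t": time; "joint_positions": joint angles; "joint_vel": joint speeds; "joint_torque": joint torques, N m; "eef_pos": TCP position; "eef_rot": TCP orientation; "wrist_force": force on the tool from outside, world axes, zero at the start; "torque": the same for the moment, N m; "finger_gap": opening from 0.0 (shut) to 1.0 (fully open).
Only numpy, scipy, OpenCV 4.12 (cv2) and the standard library are available. Lean on these libraries where they do the work, as an engineer would, in place of code of your own. Each camera call takes 0.05 s, during which the arm holds its last target. There are 200 camera calls.

## Task

Pack the caddy for the next titration: stand the vial in the small round well, the small measuring cylinder in the middle-sized round well, the small dropper bottle in the square well and the volumetric flask in the large round well. Set each down gently and upright on the floor of its well, and tip nothing over on the way. Leave the large dropper bottle and the tall measuring cylinder, which do not belong to the set, where they stand.

Things in the scene. Friction and masses are not known exactly. Their poses are not given: they have to be found in the camera images.
- vial_center (a point): Small glass sample vial with a black screw cap, belongs to the set: round, 23 mm in diameter, 52 mm high; grasp it round the upper half. Loose, upright, about 20 g. Point: on its axis, half-way up (26 mm above its underside); z up along the axis.
- small_cylinder_center (a point): Small glass measuring cylinder, belongs to the set: 106 mm high, tube 20 mm in diameter, round foot 36 mm in diameter and 5 mm thick; grasp it round the tube. Loose, upright, about 35 g. Point: on its axis, half-way up (53 mm above its underside); z up along the axis.
- small_dropper_center (a point): Small dropper bottle, clear glass with a rubber teat on top, belongs to the set: 110 mm high; body 40 mm in diameter, shoulder sloping in to 67 mm height; collar 16 mm in diameter from 67 to 92 mm height, then the teat, 14 mm wide. One rigid piece: may be grasped round the collar. Loose, upright, about 80 g. Point: on its axis, half-way up (55 mm above its underside); z up along the axis.
- flask_center (a point): Volumetric flask of clear glass, belongs to the set: 203 mm high, bulb 65 mm in diameter up to 66 mm height, above it a long rigid neck with stopper 18 mm in diameter; grasp it round the neck. Loose, upright, about 110 g. Point: on its axis, half-way up (101.5 mm above its underside); z up along the axis.
- large_dropper_center (a point): Large dropper bottle, a look-alike that does not belong to the set and stays where it is: the same form as the small one but 52 mm in diameter and 140 mm high. Loose, upright, about 120 g. Point: on its axis, half-way up (70 mm above its underside); z up along the axis.
- tall_cylinder_center (a point): Tall measuring cylinder, a look-alike that does not belong to the set and stays where it is: the same form as the small one but 232 mm high, tube 30 mm, foot 56 mm in diameter. To its right, about x 0.59, y -0.46 m, a tall fixed burette stand: keep the arm clear of it. Loose, upright, about 130 g. Point: on its axis, half-way up (116 mm above its underside); z up along the axis.
- well_small_floor (a point): Small round well, 42 mm in diameter, for the vial. In a fixed grey block, 96 x 96 mm, one of four set two by two (97 mm pitch, any order, all turned alike) in the caddy, a fixed 204 mm square aluminium tray 16 mm high. Point: centre of the well's floor, 7.5 mm above the bench; well 16 mm deep, block top 23.5 mm above the bench. x, y along the block's sides, z up.
- well_medium_floor (a point): Middle-sized round well, 56 mm in diameter, for the small measuring cylinder. In a fixed grey block, 96 x 96 mm, one of four set two by two (97 mm pitch, any order, all turned alike) in the caddy, a fixed 204 mm square aluminium tray 16 mm high. Point: centre of the well's floor, 7.5 mm above the bench; well 16 mm deep, block top 23.5 mm above the bench. x, y along the block's sides, z up.
- well_square_floor (a point): Square well, 60 x 60 mm, for the small dropper bottle. In a fixed grey block, 96 x 96 mm, one of four set two by two (97 mm pitch, any order, all turned alike) in the caddy, a fixed 204 mm square aluminium tray 16 mm high. Point: centre of the well's floor, 7.5 mm above the bench; well 16 mm deep, block top 23.5 mm above the bench. x, y along the block's sides, z up.
- well_large_floor (a point): Large round well, 84 mm in diameter, for the volumetric flask. In a fixed grey block, 96 x 96 mm, one of four set two by two (97 mm pitch, any order, all turned alike) in the caddy, a fixed 204 mm square aluminium tray 16 mm high. Point: centre of the well's floor, 7.5 mm above the bench; well 16 mm deep, block top 23.5 mm above the bench. x, y along the block's sides, z up.
There are look-alikes about, which are no part of the job. Of the things like the part that bears vial_center, leave any that is red; of the rest the smaller one is meant. Leave any blue look-alike of the part that bears flask_center alone.

How it is judged:
At the end, for the whole second after the job is handed in: Vial, small cylinder, small dropper bottle and flask stand at rest each in its own well: axis within 13, 14, 18 and 18 mm of the well centre (anywhere inside it), within 6 mm of the floor and 7 degrees of upright; large dropper bottle and tall cylinder within 25 mm of where they stood (horizontal distance between vial_center and well_small_floor below 0.013 m and z of vial_center in the frame of well_small_floor between 0.02 and 0.032 m and angle between each of vial_center, small_cylinder_center, small_dropper_center, flask_center's own z axis and vertical below 0.12 rad and linear speed of each of vial, small_cylinder, small_dropper, flask below 0.03 m/s and horizontal distance between small_cylinder_center and well_medium_floor below 0.014 m and z of small_cylinder_center in the frame of well_medium_floor between 0.047 and 0.059 m and horizontal distance between small_dropper_center and well_square_floor below 0.018 m and z of small_dropper_center in the frame of well_square_floor between 0.049 and 0.061 m and horizontal distance between flask_center and well_large_floor below 0.018 m and z of flask_center in the frame of well_large_floor between 0.0955 and 0.1075 m and distance of each of large_dropper_center, tall_cylinder_center from where it was at the start of the episode below 0.025 m); the robot touches nothing.
It fails at once if a thing of the set is tipped over (45 degrees or more) (angle between any of vial_center, small_cylinder_center, small_dropper_center, flask_center's own z axis and vertical above 0.785 rad).
It fails at once if a thing of the set is dropped into its well (faster than 0.6 m/s in the last 30 mm above the well floor) ((horizontal distance between vial_center and well_small_floor below 0.03 m and z of vial_center in the frame of well_small_floor below 0.056 m and linear speed of vial above 0.6 m/s) or (horizontal distance between small_cylinder_center and well_medium_floor below 0.03 m and z of small_cylinder_center in the frame of well_medium_floor below 0.083 m and linear speed of small_cylinder above 0.6 m/s) or (horizontal distance between small_dropper_center and well_square_floor below 0.03 m and z of small_dropper_center in the frame of well_square_floor below 0.085 m and linear speed of small_dropper above 0.6 m/s) or (horizontal distance between flask_center and well_large_floor below 0.03 m and z of flask_center in the frame of well_large_floor below 0.1315 m and linear speed of flask above 0.6 m/s)).
It fails at once if the large dropper bottle, which does not belong to the set, is moved by more than 25 mm (distance of large_dropper_center from where it was at the start of the episode above 0.025 m).
It fails at once if the tall measuring cylinder, which does not belong to the set, is moved by more than 25 mm (distance of tall_cylinder_center from where it was at the start of the episode above 0.025 m).
It also fails if it takes over 128 s, if anything falls off the work surface, if the arm or the gripper's body presses on something with over 40 N, if the wrist force passes 120 N, or if a joint passes its speed limit or range.

## Working session

There is one attempt and no reset: what is moved stays moved. The work goes in short steps, Python scripts to look and compute and a tool call to move; the robot and the scene stay as the last step left them, time stands still between calls to the robot, and variables do not carry over. Pictures are saved under pics/ and viewed, about 12 in all and at most 16, crops included, and the job is handed in when it is done.

Besides the shell and the picture viewer there is one more tool, called after "Call:" by a JSON object that holds its "name" and its "arguments", one argument or row to a line. move_arm: Moves the arm, as the interface text tells. Its arguments: {"type":"object","properties":{"series":{"type":"array","items":{"type":"number"}},"force":{"type":"number"}},"required":["series"]}

```bash
mkdir -p pics
cat > h.py <<'E'
import sys; sys.path.insert(0,'.')
import numpy as np, cv2
from scipy.spatial.transform import Rotation as R
from cell import robot
def cam(im,st=None):
    if 'hand_eye' in im:
        T=np.eye(4);T[:3,:3]=R.from_quat(st['eef_rot']).as_matrix();T[:3,3]=st['eef_pos']
        return T@np.array(im['hand_eye'])
    T=np.eye(4);a=np.array(im['attitude'],float)
    T[:3,:3]=R.from_quat(a).as_matrix() if a.size==4 else a.reshape(3,3)
    T[:3,3]=im['xyz'];return T
def onz(im,T,u,v,z):
    d=T[:3,:3]@np.array([(u-im['cx'])/im['fx'],(v-im['cy'])/im['fy'],1]);o=T[:3,3]
    return o+d*(z-o[2])/d[2]
def proj(im,T,p):
    c=T[:3,:3].T@(np.array(p)-T[:3,3]);return im['cx']+im['fx']*c[0]/c[2],im['cy']+im['fy']*c[1]/c[2]
def tri(rays):
    A=0;b=0
    for o,d in rays:
        d=d/np.linalg.norm(d);P=np.eye(3)-np.outer(d,d);A=A+P;b=b+P@o
    return np.linalg.solve(A,b)
def save(im,n,crop=None,s=1):
    p=im['pixels'][:,:,::-1]
    if crop: l,t,w,h=crop;p=p[t:t+h,l:l+w]
    cv2.imwrite('pics/'+n,cv2.resize(p,None,fx=s,fy=s,interpolation=cv2.INTER_CUBIC))
E
python3 - <<'E'
from h import *
st=robot.state();print(st)
names="vial_center small_cylinder_center small_dropper_center flask_center large_dropper_center tall_cylinder_center well_small_floor well_medium_floor well_square_floor well_large_floor".split()
for c in ["scene","side","wrist"]:
    im=robot.get_image(c);save(im,c+'0.png',s=1.25);T=cam(im,st)
    print(c,im['shot'],im['fx'],im['cx'],im['cy'],T.round(3).tolist())
    for n in names:
        print(n,[(round(d['score'],2),(np.array(d['box'])*[640,400,640,400]).round().tolist()) for d in robot.look_for(im,n) if d['score']>.3])
E
```

```text
{'t': 0.0, 'joint_positions': array([ 0.03378059,  0.69000738, -0.19452686,  1.56636175,  0.15730203,
        0.90250016, -0.21506061]), 'joint_vel': array([ 0.00176852, -0.001536  ,  0.00019985,  0.00148787,  0.0003071 ,
       -0.00128134,  0.00070553]), 'joint_torque': array([ 3.38560185e-04, -5.27571630e+01, -1.26686912e+00, -1.53434461e+01,
       -5.26333472e-02,  6.56995355e-03,  1.65937727e-04]), 'eef_pos': array([ 6.24379030e-01, -3.00450533e-05,  2.51891024e-01]), 'eef_rot': array([ 7.07152031e-01, -6.08991378e-04, -7.19715887e-04, -7.07060900e-01]), 'wrist_force': array([-0.48634525, -0.00486306, -0.66775164]), 'torque': array([-0.02749337, -0.03371426, -0.02300056]), 'finger_gap': 0.9993097584160012}
scene 1 474.3810861087422 314.0039160136444 202.2721862979145 [[0.668, -0.421, 0.613, -0.172], [-0.744, -0.368, 0.558, -0.68], [-0.01, -0.829, -0.559, 0.759], [0.0, 0.0, 0.0, 1.0]]
vial_center [(0.61, [373.0, 249.0, 9.0, 22.0]), (0.57, [377.0, 295.0, 20.0, 36.0]), (0.53, [327.0, 210.0, 16.0, 40.0]), (0.36, [306.0, 235.0, 1.0, 9.0])]
small_cylinder_center [(0.88, [294.0, 228.0
[... 1469 characters left out ...]
 -0.001, -0.002, 0.625], [-0.001, -0.96, -0.279, 0.072], [-0.002, 0.279, -0.96, 0.383], [0.0, 0.0, 0.0, 1.0]]
vial_center [(0.85, [170.0, 186.0, 43.0, 30.0]), (0.64, [250.0, 348.0, 20.0, 25.0]), (0.51, [127.0, 0.0, 112.0, 109.0])]
small_cylinder_center [(0.9, [100.0, 219.0, 71.0, 61.0])]
small_dropper_center [(0.67, [235.0, 225.0, 44.0, 66.0])]
flask_center [(0.9, [327.0, 213.0, 60.0, 145.0])]
large_dropper_center []
tall_cylinder_center [(0.84, [346.0, 346.0, 39.0, 41.0])]
well_small_floor []
well_medium_floor [(0.77, [231.0, 0.0, 111.0, 111.0]), (0.37, [126.0, 1.0, 114.0, 110.0]), (0.34, [154.0, 349.0, 25.0, 32.0])]
well_square_floor []
well_large_floor [(0.84, [128.0, 0.0, 111.0, 109.0])]
```

View pics/scene0.png

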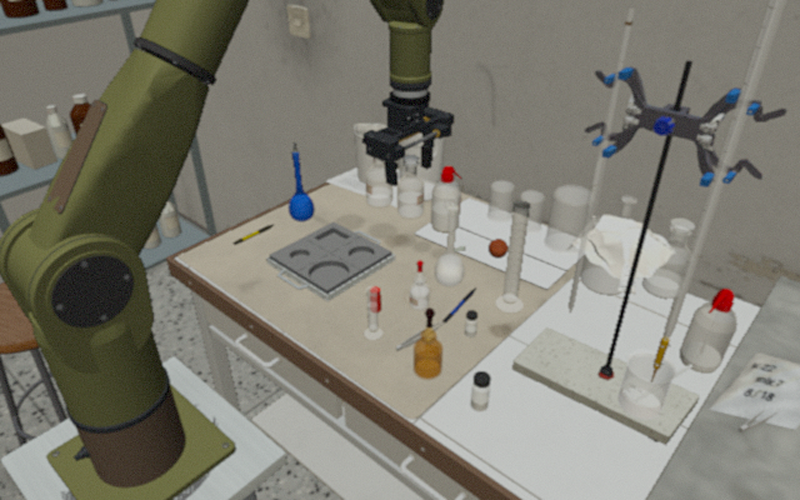

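View pics/side0.png

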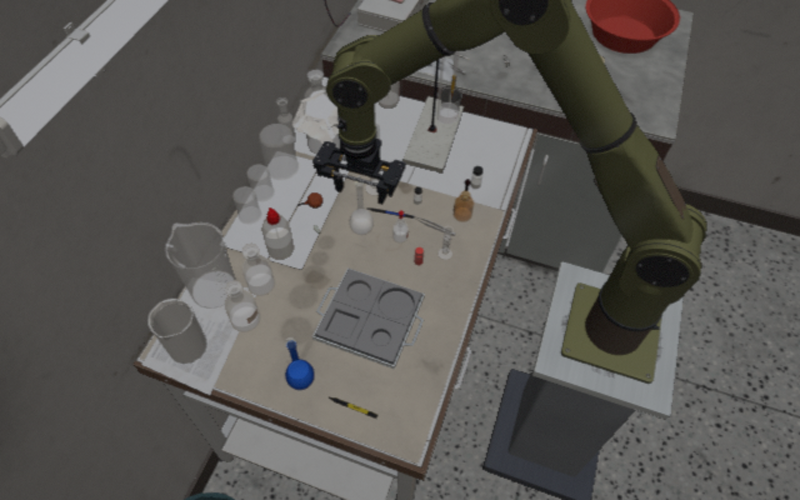

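View pics/wrist0.png

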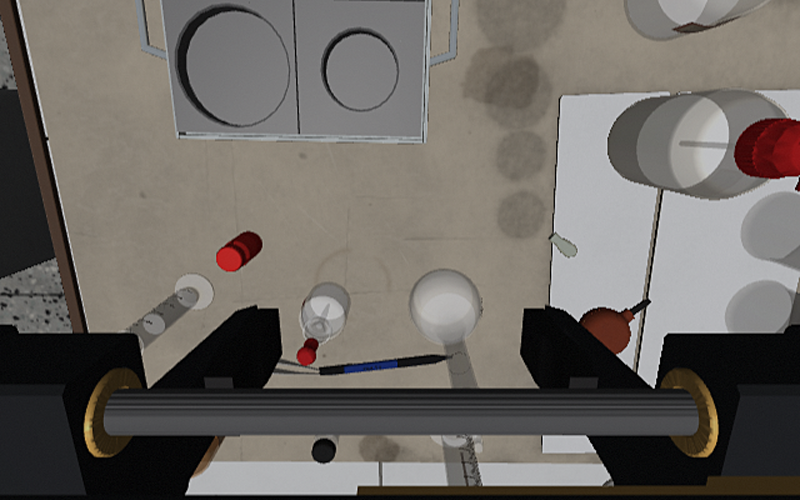

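Scene picture (640-px coordinates). There are three vial-like things: a red one at about (300,240), a small black-capped one at (377,258) and a larger black-capped one at (385,313). The smaller black one fits. The flask meant is the clear one at (360,205); the blue one at (241,155) stays.

Next I'll fit object models to the detected boxes.

```bash
cat >> h.py <<'E'
from scipy.optimize import least_squares
PROF=dict(vial=[(0,11.5),(52,11.5)],cyl=[(0,18),(5,18),(5,10),(106,10)],drop=[(0,20),(50,20),(67,8),(92,8),(110,7)],
 flask=[(0,20),(15,31),(33,32.5),(50,31),(66,15),(66,9),(203,9)],
 ldrop=[(0,26),(64,26),(85,10),(117,10),(140,9)],tall=[(0,28),(11,28),(11,15),(232,15)])
def bbox(im,T,n,x,y,s=1):
    a=np.linspace(0,2*np.pi,36)
    P=np.array([proj(im,T,(x+s*r/1e3*np.cos(t),y+s*r/1e3*np.sin(t),s*z/1e3)) for z,r in PROF[n] for t in a])
    return np.r_[P.min(0),P.max(0)]
def fit(n,obs,x0,scale=False):
    def f(p):
        s=p[2] if scale else 1
        return np.concatenate([(bbox(im,T,n,p[0],p[1],s)-np.array([b[0],b[1],b[0]+b[2],b[1]+b[3]]))*k for im,T,b,k in obs])
    r=least_squares(f,list(x0)+([1.] if scale else []),loss='soft_l1',f_scale=2);return r.x.round(4),r.fun.round(1).tolist()
E
python3 - <<'E'
from h import *
st=robot.state()
S=robot.get_image('scene');D=robot.get_image('side');W=robot.get_image('wrist')
TS,TD,TW=cam(S),cam(D),cam(W,st)
def go(n,bs,bd,bw,scale=False):
    o=[(i,T,b,1) for i,T,b in((S,TS,bs),(D,TD,bd),(W,TW,bw)) if b]
    i,T,b,_=o[0];x0=onz(i,T,b[0]+b[2]/2,b[1]+b[3]*.8,.02)[:2]
    print(n,fit(n,o,x0,scale))
go('vial',[373,249,9,22],[332,151,8,14],None,True)
go('vial',[377,295,20,36],[375,130,11,21],None,True)
go('cyl',[294,228,12,45],[354,180,8,25],[100,219,71,61])
go('drop',[328,209,16,41],[316,167,15,29],[235,225,44,66])
go('flask',[349,161,23,69],[283,145,20,46],[327,213,60,145])
go('ldrop',[329,246,26,58],[362,144,17,35],None)
go('tall',[398,161,24,89],[294,96,12,60],None)
go('vial',None,[334,198,7,14],[170,186,43,30],True)
for n,b in dict(small=[285,254,42,35],med=[268,215,36,34],sq=[251,242,44,36],large=[298,225,38,36]).items():
    print(n,onz(D,TD,b[0]+b[2]/2,b[1]+b[3]/2,.0235).round(3))
for n,b in dict(med=[231,0,111,111],large=[128,0,111,109]).items():
    print(n,onz(W,TW,b[0]+b[2]/2,b[1]+b[3]/2,.0235).round(3))
save(S,'crop1.png',(280,190,150,150),4)
E
```

```text
vial (array([ 0.5491, -0.2188,  0.9188]), [-1.7, 0.7, -0.3, 0.2, -0.2, -1.5, -1.3, -1.5])
vial (array([ 0.4225, -0.3347,  1.3389]), [1.0, -0.5, -1.1, -1.1, 0.7, -0.4, 1.2, -1.0])
cyl (array([ 0.4353, -0.0765]), [-2.5, -0.2, 0.6, -2.2, -5.2, 0.4, -1.7, 2.6, -7.1, -0.4, 2.5, 7.1])
drop (array([ 0.5563, -0.0858]), [-1.3, -3.0, -1.0, -1.6, -2.4, 0.2, -4.7, -0.9, -1.1, -0.6, 0.0, 4.6])
flask (array([ 0.6569, -0.0754]), [-5.1, -5.8, -3.4, -1.6, -3.6, -4.7, -3.5, -2.2, -6.9, -2.4, 0.5, 5.3])
ldrop (array([ 0.4247, -0.2141]), [0.2, -2.2, -1.2, 0.3, -0.0, -2.0, 0.8, -0.7])
tall (array([ 0.6772, -0.2248]), [-1.7, -1.0, 2.7, 0.6, -1.9, 0.9, 2.4, 0.1])
vial (array([ 0.4868, -0.0299,  0.9447]), [-3.0, -0.1, -2.4, 0.5, 0.8, -0.8, -5.2, 1.5])
small [0.491 0.215 0.024]
med [0.594 0.113 0.024]
sq [0.593 0.214 0.024]
large [0.493 0.116 0.024]
med [0.593 0.113 0.024]
large [0.495 0.114 0.024]
```

View pics/crop1.png

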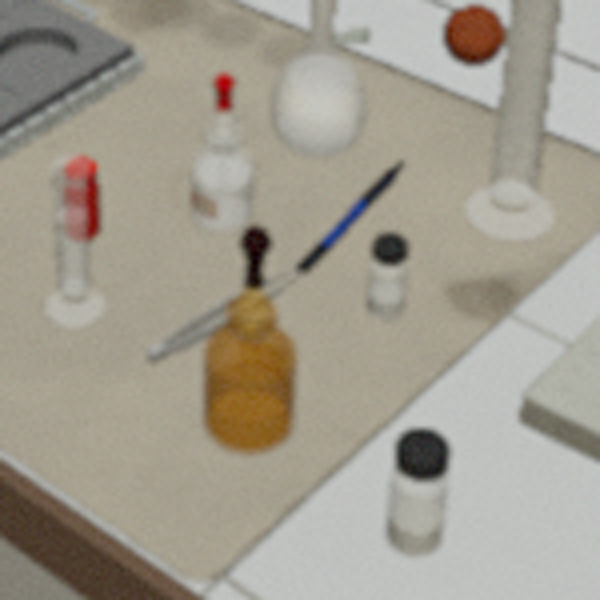

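The enlarged crop agrees: the small black-capped vial, at crop (388,275), is the one meant. Fitted scale is about 0.92, against 1.34 for the other vial. I'll go above it and take a closer look.

Call:
{"name": "move_arm", "arguments": {
  "series": [1, 0, 0, 2, 0, 1, -1, -3, 0, 0, 1, -1, -3, 0, 0, 1, -1, -3, 0, 0, 1, -1, -3, 0, 0, 1, -1, -3, 0, 0, 1, -1, -3, 0, 0, 1, -1, -3, 0, 0, 1, -0.5, -1, 0, 0, 1, 0, 0, 0, 0, 1, 0, 0, 0, 0],
  "force": 10
}}

```text
t: 2.9
eef_pos: [0.5473, -0.2234, 0.2738]
eef_rot: [-0.706, -0.003, 0.001, 0.708]
wrist_force: [0.6, 0.1, -0.7]
finger_gap: 1.006
```

```bash
cat > look.py <<'E'
from h import *
import sys
# look.py name target x y : refine with the wrist camera
st=robot.state();W=robot.get_image('wrist');TW=cam(W,st)
print('t',round(st['t'],2),'tcp',st['eef_pos'].round(4),'q',st['eef_rot'].round(3))
for a in sys.argv[2:]:
    n,tgt,x,y=a.split(',');x=float(x);y=float(y)
    e=bbox(W,TW,n,x,y)
    for d in robot.look_for(W,tgt):
        b=np.array(d['box'])*[640,400,640,400]
        if d['score']>.3: print(n,round(d['score'],2),b.round().tolist(),'exp',e.round().tolist(),*fit(n,[(W,TW,b,1)],(x,y)))
save(W,sys.argv[1]+'.png',s=1.0)
E
python3 look.py w1 vial,vial_center,.549,-.219
```

```text
t 2.9 tcp [ 0.5473 -0.2234  0.2738] q [-0.706 -0.003  0.001  0.708]
vial 0.95 [314.0, 150.0, 25.0, 27.0] exp [310.0, 152.0, 333.0, 181.0] [ 0.554 -0.216] [1.4, -0.9, -1.4, 0.8]
vial 0.6 [208.0, 236.0, 23.0, 24.0] exp [310.0, 152.0, 333.0, 181.0] [ 0.4333 -0.3134] [-3.1, -7.4, 6.1, 4.6]
```

View pics/w1.png

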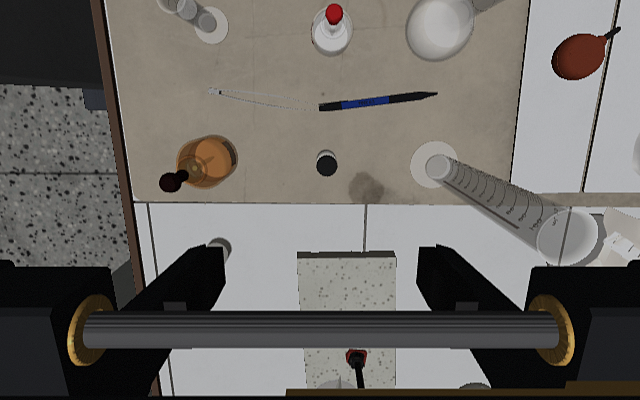

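Picture: vial cap at (327,166), tall cylinder foot at (433,163), large amber dropper at (205,160). The way down is clear.

Call:
{"name": "move_arm", "arguments": {
  "series": [1, 0.5, 0.7, -2, 0, 1, 0, 0, -3, 0, 1, 0, 0, -3, 0, 1, 0, 0, -3, 0, 1, 0, 0, -3, 0, 1, 0, 0, -2, 0, 1, 0, 0, 0, 0, 1, 0, 0, 0, 0]
}}

```text
t: 3.8
eef_pos: [0.5614, -0.1986, 0.1108]
eef_rot: [-0.703, -0.015, 0.005, 0.711]
wrist_force: [-0.5, -0.5, 0.5]
finger_gap: 0.999
```

```bash
python3 look.py w2 vial,vial_center,.554,-.216 tall,tall_cylinder_center,.677,-.225 ldrop,large_dropper_center,.425,-.214
```

```text
t 3.8 tcp [ 0.5614 -0.1986  0.1108] q [-0.703 -0.015  0.005  0.711]
vial 0.7 [287.0, 212.0, 38.0, 58.0] exp [286.0, 214.0, 325.0, 276.0] [ 0.5538 -0.2134] [-0.8, -2.0, 0.8, 1.6]
tall 0.81 [439.0, 201.0, 108.0, 109.0] exp [435.0, 208.0, 1549.0, 1078.0] [ 0.5725 -0.2224] [-144.9, -0.3, 39.8, 786.9]
ldrop 0.88 [19.0, 186.0, 153.0, 99.0] exp [-109.0, 187.0, 166.0, 377.0] [ 0.4742 -0.1781] [-1.0, -48.6, 59.7, 1.6]
```

View pics/w2.png

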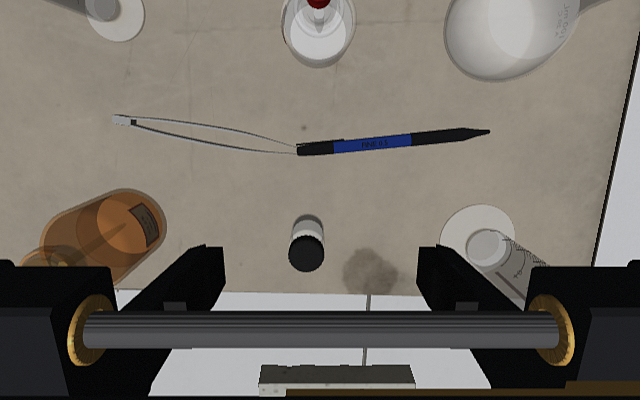

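Call:
{"name": "move_arm", "arguments": {
  "series": [1, -0.4, -0.8, 0, -1, 1, -0.2, -0.5, 0, 0, 1, 0, 0, 0, 0, 1, 0, 0, 0, 0]
}}

```text
t: 4.4
eef_pos: [0.5558, -0.2161, 0.1145]
eef_rot: [-0.705, -0.009, -0.005, 0.709]
wrist_force: [-0.6, -0.5, 0.6]
finger_gap: 1.003
```

Call:
{"name": "move_arm", "arguments": {
  "series": [1, -0.1, 0.2, -1.5, -0.8, 1, 0, 0, -1.5, 0, 1, 0, 0, -1.5, 0, 1, 0, 0, -1, 0, 1, 0, 0, 0, 0, 1, 0, 0, 0, 0]
}}

```text
t: 5.0
eef_pos: [0.5556, -0.2146, 0.0579]
eef_rot: [-0.705, -0.004, -0.011, 0.709]
wrist_force: [-0.6, 0.1, 0.4]
finger_gap: 1.001
```

Call:
{"name": "move_arm", "arguments": {
  "series": [1, -0.1, 0.1, -1.2, 0, 1, 0, 0, -1, 0, 1, 0, 0, -0.2, 0, 1, 0, 0, 0, 0, 0.2, 0, 0, 0, 0, 0, 0, 0, 0, 0, 0, 0, 0, 0, 0, 0, 0, 0, 0, 0, 0, 0, 0, 0, 0, 0, 0, 0, 0, 0, 0, 0, 0, 0, 0, 0, 0, 0, 0, 0]
}}

```text
t: 6.2
eef_pos: [0.556, -0.214, 0.0338]
eef_rot: [-0.705, -0.006, -0.013, 0.709]
wrist_force: [-0.8, 0.9, 0.7]
finger_gap: 0.298
```

Call:
{"name": "move_arm", "arguments": {
  "series": [0, 0, 0, 0, 0, 0, 0, 0, 0, 0, 0, 0, 0, 0, 0, 0, 0, 0, 0.3, 0, 0, 0, 0, 0.5, 0]
}}

```text
t: 6.7
eef_pos: [0.5554, -0.2138, 0.0415]
eef_rot: [-0.705, -0.005, -0.012, 0.709]
wrist_force: [-0.2, 0.3, -0.7]
finger_gap: 0.257
```

Call:
{"name": "move_arm", "arguments": {
  "series": [0, 0, 0, 1.5, 0, 0, 0, 0, 3, 0, 0, 0, 0, 3, 0, 0, 0, 0, 3, 0, 0, 0, 0, 3, 0, 0, 0, 0, 3, 0, 0, 0, 0, 2, 0, 0, 0, 1, 0, 0, 0, 0, 2, 0, 0, 0, -0.5, 3, 0, 0, 0, -0.5, 3.5, 0, 0, 0, -0.5, 3.5, 0, 0, 0, -0.5, 3.5, 0, 0, 0, -0.5, 3.5, 0, 0, 0, -0.5, 3.5, 0, 0, 0, -0.5, 3, 0, 0, 0, 0, 2, 0, 0, 0, 0, 1, 0, 0, 0, 0, 0, 0, 0, 0, 0, 0, 0, 0]
}}

```text
t: 8.7
eef_pos: [0.5071, 0.0976, 0.2409]
eef_rot: [-0.706, -0.006, -0.01, 0.708]
wrist_force: [-0.4, -0.4, -0.7]
finger_gap: 0.258
```

```bash
cat > wells.py <<'E'
from h import *
st=robot.state();W=robot.get_image('wrist');T=cam(W,st)
print(st['t'],st['eef_pos'].round(4))
for n in ['small','medium','square','large']:
    for d in robot.look_for(W,f'well_{n}_floor')[:2]:
        b=np.array(d['box'])*[640,400,640,400]
        c=onz(W,T,b[0]+b[2]/2,b[1]+b[3]/2,.0235)
        r=onz(W,T,b[0]+b[2],b[1]+b[3]/2,.0235)
        print(n,round(d['score'],2),b.round(),c[:2].round(4),'halfw',(r-c)[0].round(4))
save(W,'w3.png')
E
python3 wells.py
```

```text
8.7 [0.5071 0.0976 0.2409]
small 0.96 [253.   1. 110. 107.] [0.5008 0.2107] halfw 0.0506
medium 0.96 [350. 109. 105.  97.] [0.5944 0.1144] halfw 0.0531
square 0.79 [354.   0. 117. 112.] [0.5978 0.2094] halfw 0.0547
square 0.65 [252.   0. 110. 106.] [0.5001 0.212 ] halfw 0.0507
large 0.96 [253. 109. 103.  98.] [0.4958 0.1155] halfw 0.0515
```

View pics/w3.png

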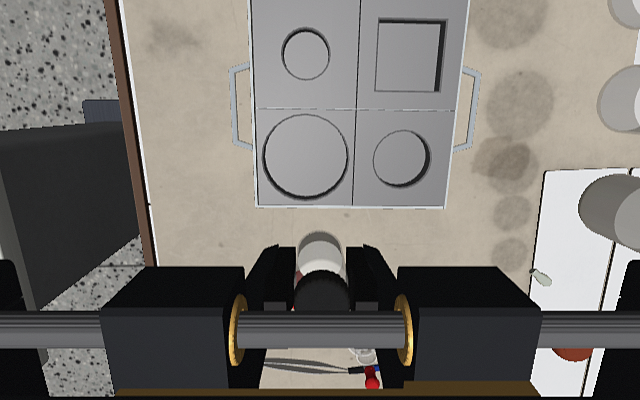

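Well rim centres: small (306,54), square (411,55), large (305,156), medium (402,158). The vial is held upright between the fingers at (320,265).

Run:
```python
from h import *
st=robot.state();W=robot.get_image('wrist');T=cam(W,st)
P={'small':(306,54),'sq':(411,55),'large':(305,156),'med':(402,158)}
C={k:onz(W,T,*v,.0235)[:2] for k,v in P.items()};print({k:v.round(4) for k,v in C.items()})
c=sum(C.values())/4
ux=(C['sq']-C['small']+C['med']-C['large'])/2;uy=(C['small']-C['large']+C['sq']-C['med'])/2
print(c,np.linalg.norm(ux),np.linalg.norm(uy),np.degrees([np.arctan2(ux[1],ux[0]),np.arctan2(-uy[0],uy[1])]))
a=np.mean([np.arctan2(ux[1],ux[0]),np.arctan2(-uy[0],uy[1])]);e=np.array([np.cos(a),np.sin(a)])*.0485;f=np.array([-e[1],e[0]])
for k,(i,j) in dict(small=(-1,1),sq=(1,1),large=(-1,-1),med=(1,-1)).items(): print(k,(c+i*e+j*f).round(4))
```

```text
{'small': array([0.5001, 0.2109]), 'sq': array([0.5974, 0.2094]), 'large': array([0.4973, 0.1168]), 'med': array([0.5944, 0.1136])}
[0.54729254 0.16267966] 0.097228457783661 0.09499926597924456 [-1.3587933  -1.79029866]
small [0.5001 0.2125]
sq [0.5971 0.2098]
large [0.4975 0.1155]
med [0.5944 0.1129]
```

Call:
{"name": "move_arm", "arguments": {
  "series": [0, -0.1, 2, 0, 0, 0, -0.1, 3, 0, 0, 0, -0.1, 3, 0, 0, 0, -0.1, 2, 0, 0, 0, 0, 0, 0, 0, 0, 0, 0, 0, 0, 0, 0, 0, -2, 0, 0, 0, 0, -3, 0, 0, 0, 0, -3, 0, 0, 0, 0, -2, 0, 0, 0, 0, 0, 0, 0, 0, 0, 0, 0]
}}

```text
t: 10.2
eef_pos: [0.5079, 0.1829, 0.1397]
eef_rot: [0.708, -0.001, 0.021, -0.706]
wrist_force: [0.3, -0.0, -0.9]
finger_gap: 0.259
```

Call:
{"name": "move_arm", "arguments": {
  "series": [0, -0.3, 1, 0, 0, 0, -0.3, 1, 0, 0, 0, -0.2, 0.7, 0, 0, 0, 0, 0, 0, 0, 0, 0, 0, 0, 0]
}}

```text
t: 10.7
eef_pos: [0.5011, 0.2132, 0.1439]
eef_rot: [0.707, 0.001, 0.023, -0.707]
wrist_force: [0.6, 0.3, 0.2]
finger_gap: 0.254
```

Call:
{"name": "move_arm", "arguments": {
  "series": [0, 0, 0, -2, 0, 0, 0, 0, -2, 0, 0, 0, 0, -2, 0, 0, 0, 0, -1.5, 0, 0, 0, 0, -0.5, 0, 0, 0, 0, 0, 0, 0, 0, 0, 0, 0]
}}

```text
t: 11.4
eef_pos: [0.5034, 0.2137, 0.0637]
eef_rot: [-0.706, -0.003, -0.025, 0.707]
wrist_force: [-0.7, -0.3, -0.0]
finger_gap: 0.258
```

Call:
{"name": "move_arm", "arguments": {
  "series": [0, -0.2, 0, -1, 0, 0, -0.1, 0, -0.7, 0, 0, 0, 0, -0.3, 0, 0, 0, 0, 0, 0, 0, 0, 0, 0, 0]
}}

```text
t: 11.9
eef_pos: [0.5011, 0.2141, 0.0437]
eef_rot: [-0.706, -0.004, -0.026, 0.708]
wrist_force: [0.0, -0.2, -0.1]
finger_gap: 0.261
```

Call:
{"name": "move_arm", "arguments": {
  "series": [0, 0, 0, -0.2, 0, 0, 0, 0, 0, 0, 0.35, 0, 0, 0, 0, 0.5, 0, 0, 0, 0, 0.7, 0, 0, 0, 0, 0.7, 0, 0, 0, 0]
}}

```text
t: 12.5
eef_pos: [0.5017, 0.2143, 0.0422]
eef_rot: [-0.706, -0.004, -0.027, 0.708]
wrist_force: [-0.5, 0.9, -0.1]
finger_gap: 0.601
```

Call:
{"name": "move_arm", "arguments": {
  "series": [0.7, 0, 0, 1, 0, 0.7, 0, 0, 2, 0, 1, 0, 0, 3, 0, 1, 0, 0, 3, 0, 1, 0, 0, 4, 0, 1, 0, 0, 4, 0, 1, 0, 0, 3, 0, 1, -0.4, -3, 0, 0, 1, -0.7, -3.5, 0, 0, 1, -0.7, -3.5, 0, 0, 1, -0.7, -3.5, 0, 0, 1, -0.7, -3.5, 0, 0, 1, -0.7, -3.5, 0, 0, 1, -0.7, -3.5, 0, 0, 1, -0.7, -2, 0, 0, 1, 0, 0, 0, 0, 1, 0, 0, 0, 0]
}}

```text
t: 14.2
eef_pos: [0.4426, -0.0543, 0.2629]
eef_rot: [-0.705, -0.01, -0.031, 0.709]
wrist_force: [0.5, -0.3, 0.1]
finger_gap: 1.001
```

```bash
python3 look.py w4 cyl,small_cylinder_center,.435,-.077 drop,small_dropper_center,.556,-.086
python3 - <<'E'
from h import *
S=robot.get_image('scene');TS=cam(S);print(bbox(S,TS,'vial',.5,.2125)+0)
for d in robot.look_for(S,'vial_center'): print(d['score'],(np.array(d['box'])*[640,400,640,400]).round())
save(S,'s4.png',(180,130,260,170),3)
E
```

```text
t 14.2 tcp [ 0.4426 -0.0543  0.2629] q [-0.705 -0.01  -0.031  0.709]
cyl 0.86 [284.0, 174.0, 32.0, 54.0] exp [286.0, 173.0, 317.0, 227.0] [ 0.4336 -0.0774] [0.3, -0.5, -0.3, 0.4]
drop 0.72 [387.0, 173.0, 56.0, 53.0] exp [388.0, 174.0, 449.0, 229.0] [ 0.5515 -0.0836] [-2.1, -0.3, 1.3, 0.3]
[234.27491684 190.91170816 244.41864658 211.03111274]
0.57 [378. 298.  16.  33.]
0.56 [238. 192.   6.  15.]
0.46 [305. 237.   4.   7.]
```

View pics/w4.png

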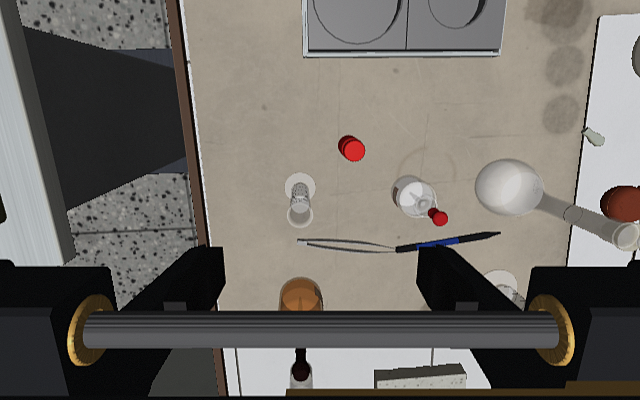

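View pics/s4.png

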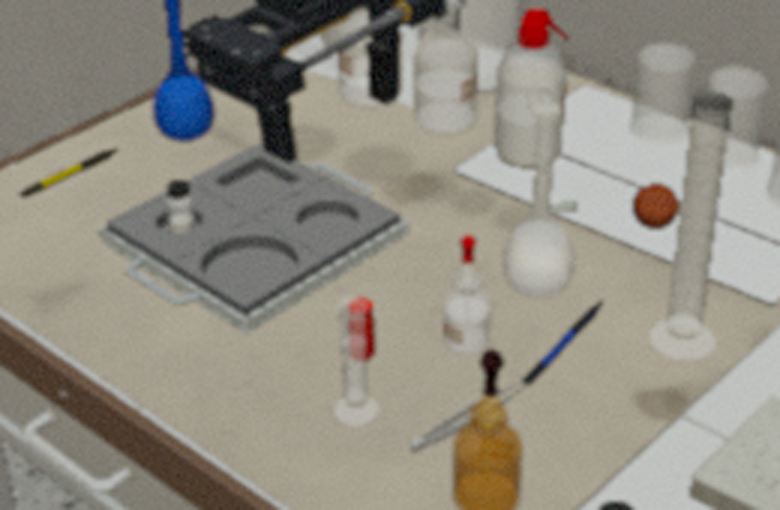

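The vial stands in its well, at crop (180,205). The small cylinder is at about (0.434,-0.077).

Call:
{"name": "move_arm", "arguments": {
  "series": [1, -0.4, -1, 0, 0, 1, -0.3, -0.8, -1, 0, 1, 0, 0, -3, 0, 1, 0, 0, -3, 0, 1, 0, 0, -3, 0, 1, 0, 0, -2, 0, 1, 0, 0, 0, 0, 1, 0, 0, 0, 0]
}}

```text
t: 15.25
eef_pos: [0.4372, -0.0721, 0.1397]
eef_rot: [-0.705, -0.014, -0.029, 0.709]
wrist_force: [0.1, 0.8, -0.3]
finger_gap: 0.998
```

Call:
{"name": "move_arm", "arguments": {
  "series": [1, -0.1, -0.3, -1, 1, 1, -0.1, -0.2, -2, 0, 1, -0.1, 0, -2, 0, 1, 0, 0, -1, 0, 1, 0, 0, 0, 0, 1, 0, 0, 0, 0]
}}

```text
t: 15.85
eef_pos: [0.4412, -0.0802, 0.0928]
eef_rot: [-0.705, -0.022, -0.022, 0.709]
wrist_force: [-0.0, 0.6, 0.6]
finger_gap: 1.0
```

Call:
{"name": "move_arm", "arguments": {
  "series": [1, -0.4, 0.2, -1, 0, 1, -0.3, 0, -0.8, 0, 1, -0.1, 0, -0.2, 0, 1, 0, 0, 0, 0]
}}

```text
t: 16.25
eef_pos: [0.4392, -0.0807, 0.0854]
eef_rot: [-0.705, -0.022, -0.022, 0.708]
wrist_force: [0.1, -1.0, -0.2]
finger_gap: 1.001
```

```bash
python3 -c "
from h import *
s=robot.state();print(s['joint_positions'].round(3),s['eef_pos'].round(4),s['joint_torque'].round(1),s['joint_vel'].round(3))"
```

```text
[ 0.132  0.794 -0.075  2.278  1.384  0.045 -1.301] [ 0.4392 -0.0807  0.0854] [ -0.  -43.2   0.4  -1.6   1.2  -0.1  -1.4] [ 0.001 -0.016  0.006 -0.004 -0.131 -0.002  0.133]
```

Call:
{"name": "move_arm", "arguments": {
  "series": [1, -0.5, 0.3, -1, 0, 1, 0, 0, 0, 0, 1, 0, 0, 0, 0]
}}

```text
t: 16.55
eef_pos: [0.433, -0.0793, 0.0789]
eef_rot: [-0.706, -0.019, -0.019, 0.708]
wrist_force: [0.8, 0.2, -0.6]
finger_gap: 1.001
```

Call:
{"name": "move_arm", "arguments": {
  "series": [1, 0, 0.2, -0.4, 0, 0.3, 0, 0, 0, 0, 0, 0, 0, 0, 0, 0, 0, 0, 0, 0, 0, 0, 0, 0, 0, 0, 0, 0, 0, 0, 0, 0, 0, 0, 0, 0, 0, 0, 0, 0, 0, 0, 0, 0, 0, 0, 0, 0, 0, 0, 0, 0, 0, 0, 0, 0, 0, 0, 0, 0, 0, 0, 0, 0, 0]
}}

```text
t: 17.85
eef_pos: [0.4313, -0.0784, 0.077]
eef_rot: [0.707, 0.018, 0.018, -0.707]
wrist_force: [-1.2, 0.1, 2.8]
finger_gap: 0.214
```

Call:
{"name": "move_arm", "arguments": {
  "series": [0, 0, 0, 1, 0, 0, 0, 0, 2, 0, 0, 0, 0, 3, 0, 0, 0, 0, 3, 0, 0, 0, 1, 2, 0, 0, 1, 2.5, 0, 0, 0, 2, 2.5, 0, 0, 0, 2, 2.5, 0, 0, 0, 2, 2.5, 0, 0, 0, 2, 2.5, 0, 0, 0, 2, 2.5, 0, 0, 0, 2, 2, 0, 0, 0, 1, 1, 0, 0, 0, 0, 0, 0, 0, 0, 0, 0, 0, 0]
}}

```text
t: 19.35
eef_pos: [0.5804, 0.1156, 0.1837]
eef_rot: [0.709, 0.016, 0.023, -0.705]
wrist_force: [0.2, 0.0, -0.9]
finger_gap: 0.219
```

Call:
{"name": "move_arm", "arguments": {
  "series": [0, 0.6, -0.1, -1, 0, 0, 0.5, -0.1, -2, 0, 0, 0, 0, -2, 0, 0, 0, 0, -1, 0, 0, 0, 0, 0, 0, 0, 0, 0, 0, 0]
}}

```text
t: 19.95
eef_pos: [0.5903, 0.1061, 0.1196]
eef_rot: [0.711, 0.013, 0.024, -0.703]
wrist_force: [-0.6, -0.4, 0.2]
finger_gap: 0.214
```

```bash
python3 -c "
from h import *
s=robot.state();print(s['joint_positions'].round(3),s['eef_pos'].round(4),s['eef_rot'].round(3))
D=robot.get_image('scene');save(D,'s5.png',(190,130,160,110),4)"
```

```text
[ 0.047  0.874 -0.559  1.786  0.774  0.667 -0.983] [0.5903 0.1061 0.1196] [ 0.711  0.013  0.024 -0.703]
```

View pics/s5.png

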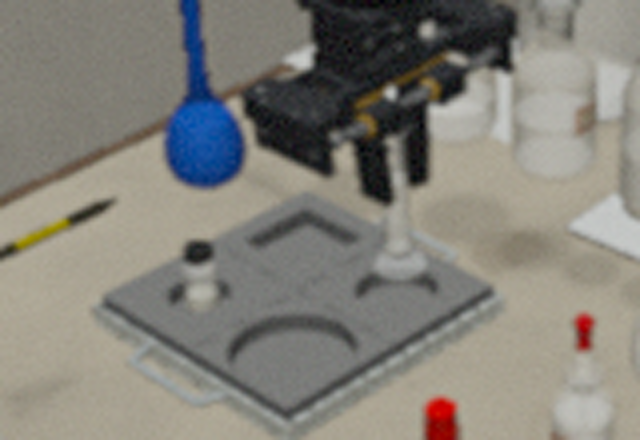

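Call:
{"name": "move_arm", "arguments": {
  "series": [0, 0.1, 0.4, -0.5, 0, 0, 0.1, 0.2, -0.5, 0, 0, 0, 0, 0, 0, 0, 0, 0, 0, 0]
}}

```text
t: 20.4
eef_pos: [0.5937, 0.1134, 0.111]
eef_rot: [0.711, 0.014, 0.025, -0.703]
wrist_force: [0.4, -0.4, -0.4]
finger_gap: 0.218
```

```bash
python3 -c "
from h import *
s=robot.state();p=s['eef_pos'];print(p.round(4))
D=robot.get_image('scene');T=cam(D)
print(onz(D,T,290,197,.0451).round(4),'at tcp .5903 .1061')"
```

```text
[0.5937 0.1134 0.111 ]
[0.5869 0.0997 0.0451] at tcp .5903 .1061
```

Call:
{"name": "move_arm", "arguments": {
  "series": [0, 0.2, 0.3, -0.8, 0, 0, 0, 0, -0.8, 0, 0, 0, 0, -0.5, 0, 0, 0, 0, 0, 0, 0, 0, 0, 0, 0]
}}

```text
t: 20.95
eef_pos: [0.5956, 0.1166, 0.0878]
eef_rot: [0.711, 0.014, 0.025, -0.703]
wrist_force: [0.9, -0.3, -0.6]
finger_gap: 0.219
```

Call:
{"name": "move_arm", "arguments": {
  "series": [0, 0, -0.1, -0.3, 0, 0, 0, 0, 0, 0, 0.35, 0, 0, 0, 0, 0.35, 0, 0, 0, 0, 0.6, 0, 0, 0, 0, 0.6, 0, 0, 0, 0, 0.6, 0, 0, 0, 0]
}}

```text
t: 21.65
eef_pos: [0.5962, 0.1155, 0.0854]
eef_rot: [0.71, 0.015, 0.026, -0.703]
wrist_force: [0.1, -0.5, -0.8]
finger_gap: 0.589
```

Call:
{"name": "move_arm", "arguments": {
  "series": [0.6, 0, 0, 1, 0, 0.6, 0, 0, 2, 0, 1, 0, 0, 3, 0, 1, 0, 0, 4, 0, 1, 0, 0, 4, 0, 1, 0, 0, 3, 0, 1, -0.2, -2, 1, 0, 1, -0.5, -3, 0, 0, 1, -0.5, -3, 0, 0, 1, -0.5, -3, 0, 0, 1, -0.5, -3, 0, 0, 1, -0.5, -3, 0, 0, 1, -0.4, -1, 0, 0, 1, 0, 0, 0, 0, 1, 0, 0, 0, 0]
}}

```text
t: 23.15
eef_pos: [0.5609, -0.0655, 0.2841]
eef_rot: [0.709, 0.021, 0.025, -0.705]
wrist_force: [0.4, 0.8, -0.0]
finger_gap: 0.999
```

```bash
python3 look.py w6 drop,small_dropper_center,.5535,-.084 flask,flask_center,.657,-.075
python3 - <<'E'
from h import *
S=robot.get_image('scene');TS=cam(S);print(robot.state()['joint_positions'].round(3))
for d in robot.look_for(S,'small_cylinder_center'): print(d['score'],(np.array(d['box'])*[640,400,640,400]).round())
save(S,'s6.png',(190,130,200,130),3.5)
E
```

```text
t 23.15 tcp [ 0.5609 -0.0655  0.2841] q [ 0.709  0.021  0.025 -0.705]
drop 0.85 [284.0, 164.0, 37.0, 45.0] exp [281.0, 161.0, 318.0, 211.0] [ 0.5564 -0.0835] [-0.4, -3.2, 0.5, 1.9]
drop 0.46 [365.0, 146.0, 105.0, 92.0] exp [281.0, 161.0, 318.0, 211.0] [ 0.7049 -0.1118] [40.6, 35.4, -2.5, -3.3]
flask 0.66 [366.0, 145.0, 104.0, 95.0] exp [361.0, 144.0, 471.0, 239.0] [ 0.6569 -0.0762] [-4.5, -0.1, 1.2, 0.2]
[ 0.482  0.63  -0.759  1.756  0.561  0.912 -0.516]
0.73 [285. 169.  11.  39.]
0.21 [268. 191.  44.  26.]
```

View pics/s6.png

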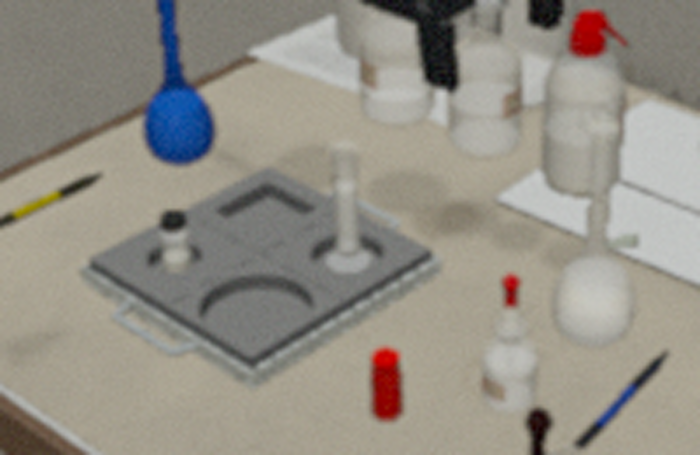

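View pics/w6.png

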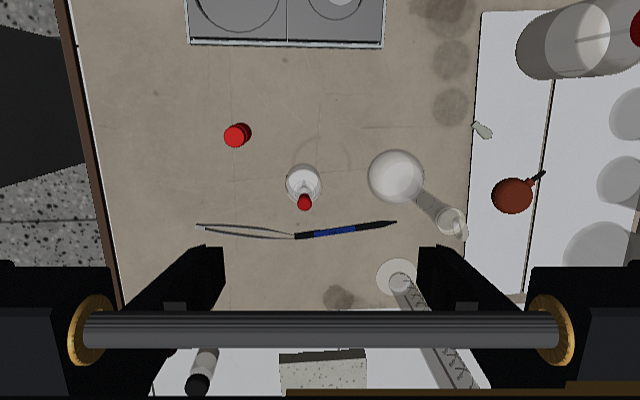

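Cylinder stands in the medium well, at crop (347,262). Dropper at (0.5555,-0.0835) with the flask neck close beside it, so I'll turn the jaws 90° to keep the gripper body off the neck.

Call:
{"name": "move_arm", "arguments": {
  "series": [1, 0, 0, 0, 5, 1, 0, 0, 0, 8, 1, 0, 0, 0, 8, 1, 0, 0, 0, 8, 1, 0, 0, 0, 8, 1, 0, 0, 0, 8, 1, 0, 0, 0, 8, 1, 0, 0, 0, 8, 1, 0, 0, 0, 8, 1, 0, 0, 0, 8, 1, 0, 0, 0, 5, 1, 0, 0, 0, 0, 1, 0, 0, 0, 0]
}}

```text
t: 24.7
eef_pos: [0.5629, -0.0539, 0.2837]
eef_rot: [-0.502, -0.501, 0.462, 0.533]
wrist_force: [-0.2, 0.5, -0.2]
finger_gap: 0.997
```

```bash
python3 look.py w7 drop,small_dropper_center,.5555,-.0835; python3 -c "
from h import *
s=robot.state();print(R.from_quat(s['eef_rot']).as_matrix().round(3),s['joint_positions'].round(3))"
```

```text
t 24.7 tcp [ 0.5629 -0.0539  0.2837] q [-0.502 -0.501  0.462  0.533]
drop 0.74 [493.0, 42.0, 94.0, 95.0] exp [257.0, 141.0, 295.0, 186.0] [0.4768 0.1867] [-3.7, 3.8, 1.7, -47.7]
drop 0.59 [253.0, 146.0, 38.0, 41.0] exp [257.0, 141.0, 295.0, 186.0] [ 0.5575 -0.0883] [-0.5, -2.7, 0.6, 1.7]
[[ 0.071  0.01  -0.997]
 [ 0.995  0.069  0.072]
 [ 0.07  -0.998 -0.005]] [ 0.672  0.815 -1.192  1.688  0.756  1.163  0.798]
```

Call:
{"name": "move_arm", "arguments": {
  "series": [1, -0.2, -1, 0, 0, 1, -0.2, -1, 0, 0, 1, -0.1, -0.5, 0, 0, 1, 0, 0, -2, 0, 1, 0, 0, -3, 0, 1, 0, 0, -3, 0, 1, 0, 0, -2, 0, 1, 0, 0, 0, 0, 1, 0, 0, 0, 0]
}}

```text
t: 25.7
eef_pos: [0.5575, -0.0865, 0.1823]
eef_rot: [-0.506, -0.498, 0.459, 0.534]
wrist_force: [0.3, 0.1, 0.9]
finger_gap: 0.996
```

Call:
{"name": "move_arm", "arguments": {
  "series": [1, -0.1, 0.1, -1.5, 0, 1, 0, 0, -2, 0, 1, 0, 0, -2, 0, 1, 0, 0, -2, 0, 1, 0, 0, -1, 0, 1, 0, 0, 0, 0, 1, 0, 0, 0, 0]
}}

```text
t: 26.4
eef_pos: [0.5601, -0.0855, 0.0982]
eef_rot: [-0.509, -0.5, 0.456, 0.532]
wrist_force: [0.2, 0.5, 0.9]
finger_gap: 1.001
```

Call:
{"name": "move_arm", "arguments": {
  "series": [1, -0.3, 0, -0.8, 0, 1, -0.1, 0, -0.5, 0, 1, 0, 0, 0, 0, 1, 0, 0, 0, 0, 0.3, 0, 0, 0, 0, 0, 0, 0, 0, 0, 0, 0, 0, 0, 0, 0, 0, 0, 0, 0, 0, 0, 0, 0, 0, 0, 0, 0, 0, 0, 0, 0, 0, 0, 0, 0, 0, 0, 0, 0, 0, 0, 0, 0, 0, 0, 0, 0, 0, 0, 0, 0, 0, 0, 0, 0, 0, 0, 0, 0]
}}

```text
t: 28.0
eef_pos: [0.5577, -0.0859, 0.0874]
eef_rot: [-0.511, -0.501, 0.454, 0.53]
wrist_force: [-0.2, -0.5, 0.5]
finger_gap: 0.142
```

Call:
{"name": "move_arm", "arguments": {
  "series": [0.35, 0, 0, 0, 0, 0.4, 0, 0, 0, 0, 0.4, 0, 0, 0, 0, 0.4, 0, 0.1, -0.5, 0, 0.4, 0, 0, -0.3, 0, 0.4, 0, 0, 0, 0, 0, 0, 0, 0, 0, 0, 0, 0, 0, 0, 0, 0, 0, 0, 0, 0, 0, 0, 0, 0, 0, 0, 0, 0, 0, 0, 0, 0, 0, 0, 0, 0, 0, 0, 0, 0, 0, 0, 0, 0],
  "force": 14
}}

```text
t: 29.4
eef_pos: [0.5574, -0.0843, 0.0781]
eef_rot: [-0.511, -0.501, 0.454, 0.531]
wrist_force: [0.5, 0.6, 0.3]
finger_gap: 0.245
```

Call:
{"name": "move_arm", "arguments": {
  "series": [0.4, 0, 0, 0, 0, 0.4, 0, 0, 0.4, 0, 0.4, 0, 0, 0.1, 0, 0.4, 0, 0, 0, 0, 0, 0, 0, 0, 0, 0, 0, 0, 0, 0, 0, 0, 0, 0, 0, 0, 0, 0, 0, 0, 0, 0, 0, 0, 0, 0, 0, 0, 0, 0, 0, 0, 0, 0, 0, 0, 0, 0, 0, 0, 0, 0, 0, 0, 0]
}}

```text
t: 30.7
eef_pos: [0.5578, -0.0846, 0.0842]
eef_rot: [-0.511, -0.501, 0.454, 0.53]
wrist_force: [0.7, 0.2, 1.0]
finger_gap: 0.151
```

Call:
{"name": "move_arm", "arguments": {
  "series": [0, 0, 0, 0.5, 0, 0, 0, 0, 1, 0, 0, 0, 0, 2, 0, 0, 0, 0, 2, 0, 0, 0, 0, 2, 0, 0, 0, 0, 2, 0, 0, 0, 0, 2, 0, 0, 0, 0, 2, 0, 0, 0, 0, 2, 0, 0, 0, 0, 1, 0, 0, 0, 0, 0, 0, 0, 0, 0, 0, 0]
}}

```text
t: 31.9
eef_pos: [0.555, -0.0826, 0.2605]
eef_rot: [-0.509, -0.503, 0.455, 0.53]
wrist_force: [-1.1, -0.0, -1.0]
finger_gap: 0.155
```

Call:
{"name": "move_arm", "arguments": {
  "series": [0, 0.2, 1, 0, 0, 0, 0.4, 2, 0, 0, 0, 0.4, 2.5, 0, 0, 0, 0.4, 2.5, 0, 0, 0, 0.4, 2.5, 0, 0, 0, 0.4, 2.5, 0, 0, 0, 0.4, 2.5, 0, 0, 0, 0.4, 2.5, 0, 0, 0, 0.4, 2.5, 0, 0, 0, 0.3, 2, 0, 0, 0, 0.2, 1.5, 0, 0, 0, 0, 1, 0, 0, 0, 0, 0, 0, 0, 0, 0, 0, 0, 0]
}}

```text
t: 33.3
eef_pos: [0.586, 0.1843, 0.2459]
eef_rot: [-0.502, -0.498, 0.463, 0.534]
wrist_force: [-0.6, -0.0, -1.7]
finger_gap: 0.153
```

Run:
```python
from h import *
s=robot.state();print(s['eef_pos'].round(4),R.from_quat(s['eef_rot']).as_matrix().round(3)[:,1],s['joint_positions'].round(2))
S=robot.get_image('scene');T=cam(S);print([np.round(proj(S,T,p)) for p in (s['eef_pos'],s['eef_pos']-[0,0,.084])])
D=robot.get_image('side')
a=S['pixels'][80:240,190:390,::-1];b=D['pixels'][140:300,200:400,::-1]
cv2.imwrite('pics/s8.png',cv2.resize(np.hstack([a,b]),None,fx=2,fy=2,interpolation=cv2.INTER_CUBIC))
```

```text
[0.586  0.1843 0.2459] [ 0.005  0.066 -0.998] [ 0.19  0.88 -1.09  1.61  0.8   1.12  0.43]
[array([264., 121.]), array([266., 150.])]
```

View pics/s8.png

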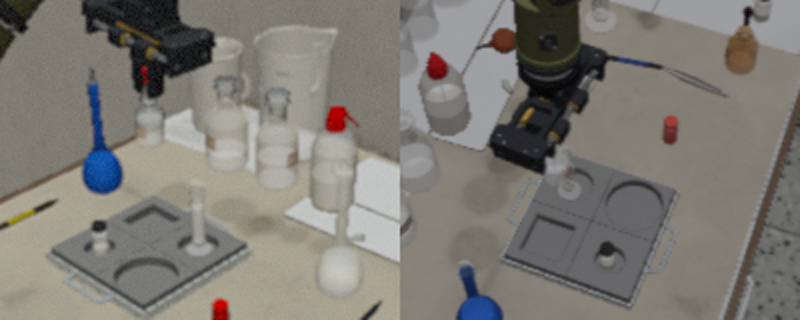

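Call:
{"name": "move_arm", "arguments": {
  "series": [0, 0.4, 0.8, 0, 0, 0, 0.4, 0.8, 0, 0, 0, 0.1, 0.4, 0, 0, 0, 0, 0, -2, 0, 0, 0, 0, -2.5, 0, 0, 0, 0, -2.5, 0, 0, 0, 0, -1, 0, 0, 0, 0, 0, 0, 0, 0, 0, 0, 0]
}}

```text
t: 34.3
eef_pos: [0.5989, 0.2055, 0.1658]
eef_rot: [-0.504, -0.498, 0.46, 0.535]
wrist_force: [-0.3, -0.4, -0.6]
finger_gap: 0.148
```

Call:
{"name": "move_arm", "arguments": {
  "series": [0, -0.1, 0.1, -1.5, 0, 0, 0, 0, -1.5, 0, 0, 0, 0, -0.8, 0, 0, 0, 0, 0, 0, 0, 0, 0, 0, 0]
}}

```text
t: 34.8
eef_pos: [0.5989, 0.2074, 0.1269]
eef_rot: [-0.505, -0.499, 0.458, 0.535]
wrist_force: [-0.0, 0.8, -1.2]
finger_gap: 0.154
```

Run:
```python
from h import *
s=robot.state();p=s['eef_pos'];print(p.round(4))
S=robot.get_image('scene');T=cam(S)
zb=p[2]-.084
# expected box of the bottle hung upright below the TCP
a=np.linspace(0,6.28,36)
for dx,dy in((0,0),(0,.005)):
    P=np.array([proj(S,T,(p[0]+dx+r/1e3*np.cos(t),p[1]+dy+r/1e3*np.sin(t),zb+z/1e3)) for z,r in PROF['drop'] for t in a]);print(np.r_[P.min(0),P.max(0)].round(1))
for d in robot.look_for(S,'small_dropper_center')[:2]:
    b=np.array(d['box'])*[640,400,640,400];print(d['score'],np.r_[b[:2],b[:2]+b[2:]].round(1))
save(S,'s9.png',(200,120,140,110),5)
```

```text
[0.5989 0.2074 0.1269]
[258.  147.2 273.2 186.1]
[256.8 146.6 271.9 185.4]
0.61 [256.5 162.9 270.7 191. ]
```

View pics/s9.png

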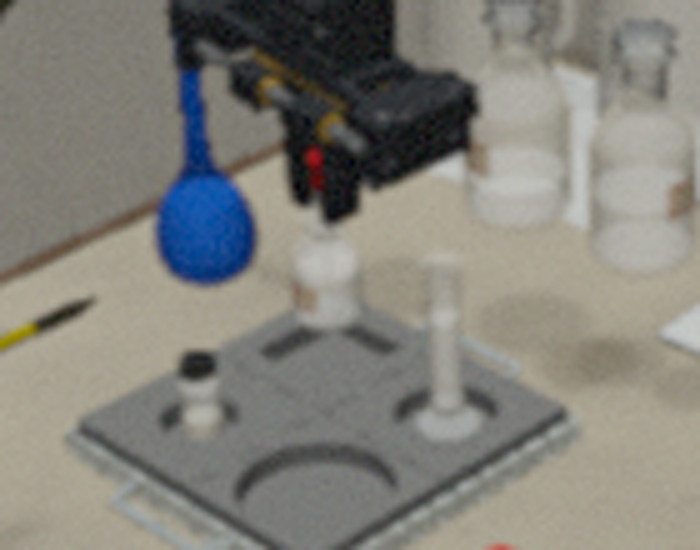

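Bottle hangs straight, base at crop (327,326), over the square well. Lowering it.

Call:
{"name": "move_arm", "arguments": {
  "series": [0, -0.2, 0.1, -1, 0, 0, -0.1, 0.1, -1, 0, 0, 0, 0, -0.7, 0, 0, 0, 0, -0.1, 0, 0, 0, 0, 0, 0]
}}

```text
t: 35.4
eef_pos: [0.5959, 0.2097, 0.0972]
eef_rot: [-0.505, -0.5, 0.458, 0.535]
wrist_force: [0.9, 0.2, -0.8]
finger_gap: 0.152
```

Call:
{"name": "move_arm", "arguments": {
  "series": [0, 0, 0, -0.4, 0, 0, 0, 0, 0, 0, 0, 0, 0, 0, 0]
}}

```text
t: 35.7
eef_pos: [0.5961, 0.21, 0.0932]
eef_rot: [-0.505, -0.5, 0.458, 0.535]
wrist_force: [-0.3, 0.6, -0.6]
finger_gap: 0.153
```

Call:
{"name": "move_arm", "arguments": {
  "series": [0, 0, 0, -0.1, 0, 0.25, 0, 0, 0, 0, 0.35, 0, 0, 0, 0, 0.5, 0, 0, 0, 0, 0.5, 0, 0, 0, 0, 0.5, 0, 0, 0, 0, 0.5, 0, 0, 1, 0, 0.5, 0, 0, 2, 0, 0.5, 0, 0, 3, 0, 0.6, 0, 0, 4, 0, 1, 0, 0, 4, 0, 1, 0, 0, 4, 0, 1, 0, 0, 3, 0, 1, 0, 0, 0, 0, 1, 0, 0, 0, 0]
}}

```text
t: 37.2
eef_pos: [0.5937, 0.2111, 0.3165]
eef_rot: [-0.503, -0.502, 0.457, 0.534]
wrist_force: [-1.1, 0.2, -1.0]
finger_gap: 0.997
```

Call:
{"name": "move_arm", "arguments": {
  "series": [1, 0.3, -2, 0, 0, 1, 0.5, -3, 0, 0, 1, 0.6, -3, 0, 0, 1, 0.6, -3, 0, 0, 1, 0.6, -3, 0, 0, 1, 0.6, -3, 0, 0, 1, 0.6, -3, 0, 0, 1, 0.6, -3, 0, 0, 1, 0.4, -2, 0, 0, 1, 0, 0, 0, 0, 1, 0, 0, 0, 0]
}}

```text
t: 38.3
eef_pos: [0.6343, -0.05, 0.302]
eef_rot: [-0.497, -0.497, 0.466, 0.537]
wrist_force: [-0.5, 0.0, 0.1]
finger_gap: 1.0
```

```bash
python3 look.py w10 flask,flask_center,.657,-.0755
python3 - <<'E'
from h import *
S=robot.get_image('scene');T=cam(S);print(robot.state()['joint_positions'].round(2),bbox(S,T,'flask',.657,-.0755).round())
for n in ('small_dropper_center','flask_center'):
  for d in robot.look_for(S,n)[:2]:
    b=np.array(d['box'])*[640,400,640,400];print(n,round(d['score'],2),np.r_[b[:2],b[:2]+b[2:]].round(1))
for dz in (0,): 
    a=S['pixels'][120:230,200:320,::-1]
W=cv2.imread('pics/w10.png')
cv2.imwrite('pics/c10.png',np.hstack([cv2.resize(W,(480,300)),cv2.resize(a,(300,300))]))
E
```

```text
t 38.3 tcp [ 0.6343 -0.05    0.302 ] q [-0.497 -0.497  0.466  0.537]
flask 0.96 [599.0, 115.0, 38.0, 49.0] exp [256.0, 161.0, 312.0, 257.0] [0.6127 0.1737] [-138.1, -9.3, 1.5, 2.1]
flask 0.85 [253.0, 164.0, 57.0, 91.0] exp [256.0, 161.0, 312.0, 257.0] [ 0.6563 -0.0779] [0.5, -4.2, -0.5, 1.4]
[ 0.57  0.88 -1.16  1.43  0.74  1.32  0.9 ] [344. 155. 369. 228.]
small_dropper_center 0.52 [256.  160.9 274.2 196.9]
flask_center 0.98 [230.4 115.2 254.4 179.6]
flask_center 0.67 [350.  155.9 370.7 228.4]
```

View pics/c10.png

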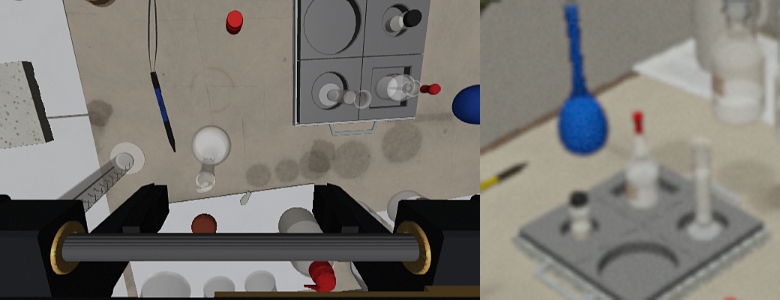

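Run:
```python
from h import *
s=robot.state();W=robot.get_image('wrist');T=cam(W,s)
for x,y in((.657,-.0755),(.6565,-.078),(.66,-.08)):
  print((x,y),[np.round(proj(W,T,(x,y,z)),1) for z in (.033,.1,.203)])
g=cv2.cvtColor(W['pixels'],cv2.COLOR_RGB2GRAY)
im=cv2.resize(W['pixels'][150:270,220:340,::-1],None,fx=5,fy=5,interpolation=cv2.INTER_CUBIC);cv2.imwrite('pics/c11.png',im)
```

```text
(0.657, -0.0755) [array([283.3, 188.4]), array([281.1, 204. ]), array([275.7, 243.8])]
(0.6565, -0.078) [array([281.1, 188.1]), array([278.5, 203.7]), array([272. , 243.5])]
(0.66, -0.08) [array([279.7, 191.2]), array([276.9, 207.3]), array([269.7, 248.4])]
```

View pics/c11.png

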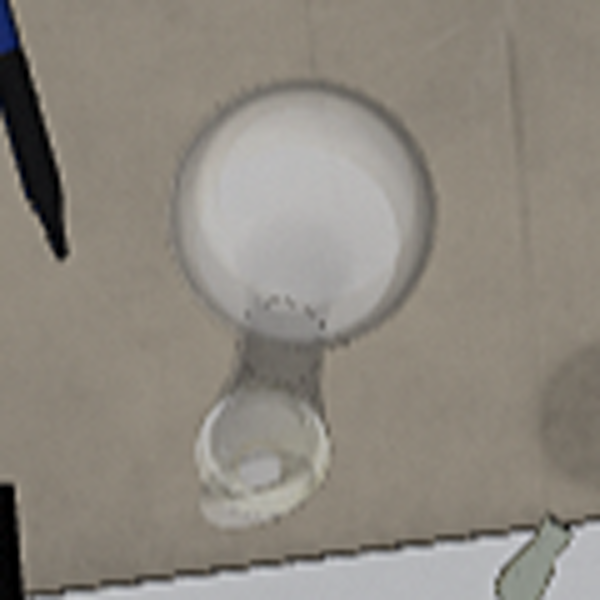

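Bulb centre is at about (281,192) and the stopper at about (270,246), so the flask stands at about (0.658,-0.0785).

Call:
{"name": "move_arm", "arguments": {
  "series": [1, 0.7, -0.9, 0, 0, 1, 0.8, -1, 0, 0, 1, 0.5, -0.6, 0, 0, 1, 0, 0, 0, 0, 1, 0, 0, 0, 0]
}}

```text
t: 39.1
eef_pos: [0.6568, -0.0744, 0.3041]
eef_rot: [-0.497, -0.499, 0.467, 0.535]
wrist_force: [0.0, 0.5, -0.6]
finger_gap: 1.0
```

Call:
{"name": "move_arm", "arguments": {
  "series": [1, 0, -0.3, -1, 0, 1, 0, 0, -2, 0, 1, 0, 0, -2, 0, 1, 0, 0, -2, 0, 1, 0, 0, -1.5, 0, 1, 0, 0, 0, 0, 1, 0, 0, 0, 0]
}}

```text
t: 39.8
eef_pos: [0.6548, -0.0767, 0.2138]
eef_rot: [-0.496, -0.5, 0.468, 0.534]
wrist_force: [-0.3, 0.4, 0.0]
finger_gap: 0.997
```

Call:
{"name": "move_arm", "arguments": {
  "series": [1, 0.3, -0.2, -1.5, 0, 1, 0, 0, -1.5, 0, 1, 0, 0, -1, 0, 1, 0, 0, 0, 0, 1, 0, 0, 0, 0]
}}

```text
t: 40.3
eef_pos: [0.6589, -0.0787, 0.1719]
eef_rot: [-0.496, -0.5, 0.467, 0.534]
wrist_force: [0.6, -0.3, -0.9]
finger_gap: 1.003
```

Call:
{"name": "move_arm", "arguments": {
  "series": [0.3, 0, 0, -0.3, 0, 0, 0, 0, 0, 0, 0, 0, 0, 0, 0, 0, 0, 0, 0, 0, 0, 0, 0, 0, 0, 0, 0, 0, 0, 0, 0, 0, 0, 0, 0, 0, 0, 0, 0, 0, 0, 0, 0, 0, 0, 0, 0, 0, 0, 0, 0, 0, 0, 0, 0, 0, 0, 0, 0, 0, 0, 0, 0, 0, 0, 0, 0, 0, 0, 0],
  "force": 18
}}

```text
t: 41.7
eef_pos: [0.66, -0.0812, 0.1708]
eef_rot: [-0.499, -0.5, 0.467, 0.532]
wrist_force: [-0.3, -0.9, 0.6]
finger_gap: 0.198
```

Call:
{"name": "move_arm", "arguments": {
  "series": [0, 0, 0, 0.5, 0, 0, 0, 0, 1, 0, 0, 0, 0, 1.5, 0, 0, 0, 0, 2, 0, 0, 0, 0, 2, 0, 0, 0, 0, 2, 0, 0, 0, 0, 1, 0, 0, 0, 0, 0, 0, 0, 0, 0, 0, 0]
}}

```text
t: 42.6
eef_pos: [0.6591, -0.0763, 0.2801]
eef_rot: [-0.496, -0.503, 0.466, 0.533]
wrist_force: [0.3, -0.3, -1.3]
finger_gap: 0.199
```

Call:
{"name": "move_arm", "arguments": {
  "series": [0, -0.5, 0.5, 0.5, 0, 0, -1, 1, 0, 0, 0, -1.5, 1.5, 0, 0, 0, -1.5, 1.5, 0, 0, 0, -1.5, 1.5, 0, 0, 0, -1.5, 1.5, 0, 0, 0, -1.5, 1.5, 0, 0, 0, -1.5, 1.5, 0, 0, 0, -1.5, 1.5, 0, 0, 0, -1, 1.5, 0, 0, 0, -0.5, 1, 0, 0, 0, 0, 0.5, 0, 0, 0, 0, 0, 0, 0, 0, 0, 0, 0, 0]
}}

```text
t: 44.0
eef_pos: [0.5094, 0.0787, 0.2775]
eef_rot: [-0.492, -0.498, 0.472, 0.536]
wrist_force: [-0.0, -0.3, -2.4]
finger_gap: 0.197
```

```bash
cat > fl.py <<'E'
from h import *
s=robot.state();p=s['eef_pos'];print(p.round(4),R.from_quat(s['eef_rot']).as_matrix().round(3)[:,1],s['joint_positions'].round(2))
a=np.linspace(0,6.28,36)
for c in('scene','side'):
    S=robot.get_image(c);T=cam(S);zb=p[2]-.171
    def E(dx,dy):
        P=np.array([proj(S,T,(p[0]+dx+r/1e3*np.cos(t),p[1]+dy+r/1e3*np.sin(t),zb+z/1e3)) for z,r in PROF['flask'][:5] for t in a]);return np.r_[P.min(0),P.max(0)].round(1)
    print(c,E(0,0),'+x10',E(.01,0),'+y10',E(0,.01))
    for d in robot.look_for(S,'flask_center')[:3]:
        b=np.array(d['box'])*[640,400,640,400];print(round(d['score'],2),np.r_[b[:2],b[:2]+b[2:]].round(1))
    save(S,'f_'+c+'.png',(200,100,160,160),4) if c=='scene' else save(S,'f_'+c+'.png',(230,170,150,150),4)
E
python3 fl.py
```

```text
[0.5094 0.0787 0.2775] [-0.016  0.071 -0.997] [ 0.46  0.76 -1.18  1.83  0.73  1.07  0.53]
scene [259.9 166.9 285.9 196.8] +x10 [262.8 165.4 288.7 195.1] +y10 [257.2 165.6 283.1 195.3]
0.94 [261.6 127.5 285.8 197.6]
0.93 [229.8 116.2 254.  177.8]
0.26 [217.  193.6 264.2 216.9]
side [305.  197.4 328.1 222.5] +x10 [301.7 196.4 324.7 221.4] +y10 [303.8 200.1 326.9 225.3]
0.84 [229.1 266.4 254.1 313.3]
0.64 [308.9 193.5 326.  226.1]
```

Call:
{"name": "move_arm", "arguments": {
  "series": [0, -0.4, 0.8, 0, 0, 0, -0.4, 1.2, 0, 0, 0, -0.2, 1, 0, 0, 0, 0, 0.4, 0, 0, 0, 0, 0, 0, 0, 0, 0, 0, 0, 0]
}}

```text
t: 44.8
eef_pos: [0.4983, 0.1162, 0.2777]
eef_rot: [-0.492, -0.498, 0.472, 0.536]
wrist_force: [0.2, -0.7, -1.1]
finger_gap: 0.202
```

Call:
{"name": "move_arm", "arguments": {
  "series": [0, 0, 0, -1, 0, 0, 0, 0, -1.5, 0, 0, 0, 0, -1.5, 0, 0, 0, 0, -1, 0, 0, 0, 0, -0.5, 0, 0, 0, 0, 0, 0, 0, 0, 0, 0, 0]
}}

```text
t: 45.5
eef_pos: [0.4977, 0.1142, 0.2158]
eef_rot: [-0.492, -0.496, 0.472, 0.537]
wrist_force: [0.7, 0.1, -1.4]
finger_gap: 0.202
```

```bash
python3 fl.py
```

```text
[0.4977 0.1142 0.2158] [-0.019  0.07  -0.997] [ 0.35  0.82 -1.1   1.92  0.83  0.94  0.37]
scene [249.  184.9 274.1 213.5] +x10 [251.9 183.4 276.8 211.8] +y10 [246.5 183.6 271.4 212. ]
0.96 [228.7 129.2 253.  179.9]
0.64 [248.2 143.8 272.8 214.2]
0.37 [285.3 168.4 296.2 206.2]
side [304.7 220.2 327.2 245. ] +x10 [301.4 219.2 323.9 243.9] +y10 [303.4 223.  326.1 247.9]
0.93 [306.2 221.5 327.2 250.6]
0.78 [227.4 268.1 254.6 311.9]
```

Call:
{"name": "move_arm", "arguments": {
  "series": [0, 0, 0, -1, 0, 0, 0, 0, -1.2, 0, 0, 0, 0, -0.8, 0, 0, 0, 0, -0.2, 0, 0, 0, 0, 0, 0, 0, 0, 0, 0, 0]
}}

```text
t: 46.3
eef_pos: [0.498, 0.1143, 0.1815]
eef_rot: [-0.492, -0.497, 0.472, 0.537]
wrist_force: [-0.1, 0.7, -0.7]
finger_gap: 0.2
```

Call:
{"name": "move_arm", "arguments": {
  "series": [0, 0, 0, -0.3, 0, 0, 0, 0, -0.1, 0, 0, 0, 0, 0, 0]
}}

```text
t: 46.6
eef_pos: [0.4986, 0.1149, 0.1785]
eef_rot: [-0.493, -0.497, 0.471, 0.537]
wrist_force: [-1.2, -0.2, -1.4]
finger_gap: 0.195
```

Call:
{"name": "move_arm", "arguments": {
  "series": [0, 0, 0, -0.1, 0, 0, 0, 0, 0, 0, 0.25, 0, 0, 0, 0, 0.3, 0, 0, 0, 0, 0.4, 0, 0, 0, 0, 0.6, 0, 0, 0, 0, 0.6, 0, 0, 0, 0, 0.6, 0, 0, 0, 0]
}}

```text
t: 47.4
eef_pos: [0.4993, 0.1155, 0.1782]
eef_rot: [-0.493, -0.498, 0.47, 0.537]
wrist_force: [-0.7, -1.0, 0.5]
finger_gap: 0.595
```

Call:
{"name": "move_arm", "arguments": {
  "series": [0.6, 0, 0, 1, 0, 0.6, 0, 0, 2, 0, 0.6, 0, 0, 3, 0, 0.6, 0, 0, 4, 0, 0.6, 0, 0, 4, 0, 0.6, 0, 0, 3, 0, 0.6, 1, -1.5, 0, 0, 0.6, 2, -3, 0, 0, 0.6, 2, -3, 0, 0, 0.6, 2, -3, 0, 0, 0.6, 1, -1.5, 0, 0, 0.6, 0, 0, 0, 0, 0.6, 0, 0, 0, 0]
}}

```text
t: 48.7
eef_pos: [0.5776, -0.0052, 0.3655]
eef_rot: [-0.49, -0.503, 0.47, 0.534]
wrist_force: [0.5, -0.1, -0.8]
finger_gap: 0.599
```

Run:
```python
from h import *
s=robot.state();print(s['t'],s['eef_pos'].round(3),s['wrist_force'].round(1))
PL=dict(vial=('vial_center',.5001,.2125),cyl=('small_cylinder_center',.5944,.1129),drop=('small_dropper_center',.5971,.2098),flask=('flask_center',.4975,.1155),ldrop=('large_dropper_center',.4247,-.2141),tall=('tall_cylinder_center',.6772,-.2248))
a=np.linspace(0,6.28,36)
for c in('scene','side'):
    S=robot.get_image(c);T=cam(S)
    for n,(t,x,y) in PL.items():
        z0=7.5 if n not in('ldrop','tall') else 0
        P=np.array([proj(S,T,(x+r/1e3*np.cos(q),y+r/1e3*np.sin(q),(z+z0)/1e3)) for z,r in PROF[n] for q in a]);e=np.r_[P.min(0),P.max(0)]
        B=[np.array(d['box'])*[640,400,640,400] for d in robot.look_for(S,t)]
        B=[np.r_[b[:2],b[:2]+b[2:]] for b in B]
        print(c,n,e.round(),min(B,key=lambda b:abs(b-e).sum()).round() if B else None)
```

```text
48.7 [ 0.578 -0.005  0.366] [ 0.5 -0.1 -0.8]
scene vial [234. 189. 244. 209.] [217. 191. 255. 217.]
scene cyl [283. 171. 295. 209.] [286. 170. 295. 207.]
scene drop [258. 158. 273. 196.] [258. 161. 273. 197.]
scene flask [250. 152. 274. 225.] [252. 152. 274. 223.]
scene ldrop [329. 244. 354. 304.] [330. 246. 357. 305.]
scene tall [396. 160. 425. 251.] [397. 159. 422. 249.]
side vial [299. 260. 307. 276.] [373. 133. 386. 151.]
side cyl [280. 213. 292. 240.] [278. 214. 292. 241.]
side drop [265. 240. 280. 267.] [269. 239. 284. 270.]
side flask [305. 204. 327. 252.] [308. 209. 327. 257.]
side ldrop [362. 142. 380. 178.] [363. 145. 379. 179.]
side tall [292.  97. 308. 156.] [294. 105. 312. 155.]
```

Run:
```python
from h import *
S=robot.get_image('scene');g=S['pixels'].mean(2)[180:215,228:252];ys,xs=np.where(g<50);print('cap px',xs.mean()+228,ys.mean()+180,len(xs),'exp',proj(S,cam(S),(.5,.2125,.055)))
if len(xs)>5 and abs(xs.mean()+228-239)<5: print(robot.sign_off())
```

```text
cap px 239.22222222222223 192.55555555555554 18 exp (np.float64(238.37274213508573), np.float64(192.24986283154485))
the job is handed in; nothing more can be done
None
```

I packed all four items into the caddy and handed the job in at about 49 s of the 128 s allowed; the sign-off gives no verdict. The order was vial, small measuring cylinder, small dropper bottle, then flask. I lowered each to within a few millimetres of its well floor and let go there.

**Last checks:**
- **Packed items:** in the last scene image the cylinder, dropper and flask outlines match upright models in their wells to about 3 px (about 5 px in the side image). The vial's black cap is within about 1 px of where it should be.
- **Items left alone:** the large dropper bottle and the tall cylinder are where they stood, to within the detector's error. The tall cylinder's box top was about 8 px off in the side image, its other edges within 4 px.
- **Robot:** it was well clear of everything at hand-in.

**What failed or disagreed:**
- The detector missed the vial in its well in the last scene and side images. I checked it by its dark cap instead, and had earlier seen it standing in its well.
- The tool picked up a tilt of about 4 degrees on the way, because joint 6 came close to its limit near the small cylinder. The dropper and flask still hung straight in the images.
- The first two grips on the dropper bottle sat too high and then too low. I regripped before lifting it.
- I had used all 16 picture views by the time the flask was placed, so that last placing was checked by numbers only.

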